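# Close the bookbinder's squaring jig on a book block

## Task

Square up the book block in the squaring jig: slide the jig's wooden crossbar along its bed until it has pushed the book fully home, flat against the fixed end fence, and leave the crossbar closed up snug against the book. Do not touch the book itself with the robot (its glue is fresh), and leave the other loose things on the bench where they are.

Things in the scene. Friction and masses are not known exactly. Their poses are not given: they have to be found in the camera images.
- jig: Squaring jig, fixed to the bench: plywood bed 250 mm (its x) by 460 mm (its y), 20 mm thick, two inlaid aluminium tracks along y. Origin at bench height, 200 mm from the bed's open end, on its middle line; z up. A fixed wooden end fence, 30 mm thick, top 70 mm above the bench, spans the bed; its face to the book is at jig y = +165 mm. The crossbar slides along jig +y to the fence.
- carriage (a joint): Travel (m) of the sliding crossbar along jig +y towards the fence: 0 = fully open (bar's middle at jig y = -175 mm), end of travel 0.212; 0.2025 when the book is pressed between bar and fence. Stays where left. Sliding takes about 4 N plus 2 N per 0.1 m/s, and 2 to 5 N more when shoving the book.
- push_face (a point): Middle of the crossbar's plain rear face (away from the book), 46 mm above the bench; moves with the bar; axes as the jig's: push along +y. The wooden bar is 250 mm (jig x) by 35 mm (jig y) and spans heights 22 to 70 mm. Aluminium shoes near its ends (10 mm tall, jig |x| 101 to 119 mm) stick out 10 mm behind; the front face is plain.
- knob_mid (a point): Middle of the widest part of the round wooden knob on top of the crossbar, 94 mm above the bench: 32 mm across there; the knob's top is 106 mm above the bench, its neck, below, is 20 mm across. Moves with the crossbar.
- book: The book block, loose, lying flat on the bed between crossbar and fence: white paper between plain grey boards, 170 mm (its x) by 120 mm (its y) by 30 mm, 0.3 to 0.6 kg. Origin in the centre of its underside (20 mm above the bench). It starts short of the fence and a little askew; home, its origin is at jig y = +105 mm and its axes are parallel to the jig's.
- folder: Bystander: white bone folder 150 x 22 x 6 mm, lying on the bed behind the fence. Origin under its centre.
- hammer: Bystander: hammer lying on the bench beside the jig (jig +x side), handle along its own -x. Origin under its middle.
- glue: Bystander: glue jar 72 mm across, 85 mm tall, standing beyond the fence end on the jig's -x side. Origin under its centre.
- mug: Bystander: white mug 80 mm across, 90 mm tall, standing off the open end of the jig on its -x side. Origin under its centre.
- weight: Bystander: dark iron weight with a knob, 76 mm across, 92 mm tall, standing beyond the fence end. Origin under its centre.
Things that resemble listed ones, but are neither listed nor needed, are in the scene too. Of the things like the book, leave any that is purple; of the rest the smaller one is meant.

How it is judged:
At the end, for the whole second after the job is handed in: The book lies flat on the bed at rest, within 3 mm of fully home against the fence (origin at jig y = 102 to 108 mm), square to the jig within 0.03 rad and within 40 mm of the bed's middle line, and the crossbar is closed up on it (joint above 0.1985 m) (y of book in the frame of jig between 0.102 and 0.108 m and angle between the y axis of book and the y axis of jig, either way round below 0.03 rad and x of book in the frame of jig between -0.04 and 0.04 m and angle between book's own z axis and vertical below 0.03 rad and value of joint carriage above 0.1985 m and linear speed of book below 0.01 m/s); the robot touches nothing.
It fails at once if the robot touches the book itself (contact force between any of the fingers, the arm and book above 1 N).
It fails at once if a bystander is moved by more than 30 mm (distance of any of folder, hammer, glue, mug, weight from where it was at the start of the episode above 0.03 m).
It also fails if it takes over 32 s, if anything falls off the work surface, if the arm or the gripper's body presses on something with over 40 N, if the wrist force passes 120 N, or if a joint passes its speed limit or range.

## Robot

A 6-joint arm with a two-finger parallel gripper is mounted at the origin on the work surface. World frame = base frame: x ahead of the robot, y to its left, z up, the work surface at z = 0. Lengths are in m, angles in rad, forces in N, time in s.
With the tool pointing down it reaches from about 0.35 to 0.8 m from the base axis. Payload 7.3 kg.
Tool frame: the origin (TCP) lies between the finger pads; the fingertips stand 25 mm ahead of it and the grasp point (between the pads) lies 6 mm ahead of it (r.tip_extent is the distance from the TCP to the fingertips, in m); z points along the fingers, y is the direction in which the jaws open and shut (so a half turn about z gives the same grasp; the last joint's range is limited). The gripper opens to 85 mm and grips with 20 to 120 N. Pads are 22 mm wide; open, the fingers measure 114 mm over their backs; the gripper's body (76 mm by 85 mm) begins 54 mm behind the grasp point. The pads swing forward as they close: fully open they stand 13 mm farther back than shut.
Start: joints at [-1.424, 0.342, 1.524, -0, 1.275, -0.146], TCP at [0.152, -0.503, 0.226] pointing down, gripper open.
Joint ranges: [-2.53, 2.53], [-0.77, 2.02], [0.04, 2.7], [-1, 4.14], [0.28, 2.66], [-3.11, 3.11]. Speed limits (rad/s): [2.57, 2.57, 3.14, 3.14, 3.14, 3.14].

## Interface

Orientations are given as a unit quaternion [x, y, z, w].
In Python, from workcell import r, command_gripper, optics gives the robot as it stands. The module is installed in compiled form; this text tells all that it offers. Calls block until the motion is done:
- r.reach(position, orientation): joint-space move of the TCP to a pose.
- r.move_straight(position, orientation=None, speed=0.15, max_force=None): straight line of the TCP; orientation=None keeps the orientation; speed is the mean speed in m/s. With max_force (N) it stops when the force on the tool has changed by that much, and returns True; else False.
- r.movej(angles): joint-space move.
- command_gripper(opening, force=None): finger opening in m; force is the grip in N (None keeps the last); returns when the fingers have stopped.
- r.hold(seconds).
- r.solve_ik(position, orientation): joint angles nearest the present ones, or None.
- r.read_state(): the state.
- optics.get_image(name): name is "scene" or "top" or "wrist"; returns (picture, depth): 400x640x3 uint8, red, green, blue; 400x640 float32, m along the optical axis (not along the pixel's ray), 0 where there is no reading.
- optics.camera_model(name): a dict with "K" (3x3 intrinsics, pixels), "R" (3x3) and "t" (3): a world point X has camera coordinates R X + t; the wrist camera has in their place "tool_from_camera" (4x4, takes a point from camera to tool coordinates, whose origin is the TCP and whose axes are the flange's). Camera axes: x right, y down, z forward; pixel columns grow to the right and rows downward; lengths in m; the calibration is good to about 2 mm. The wrist camera is an equidistant fisheye: a pixel r from the principal point sees the ray r / f radians off the axis. A picture is of the moment at which its call begins: read the wrist's pose just before it. camera_model takes no time and is no camera call.
A pose or a line that the arm cannot do raises r.PlanningError and nothing moves.
- r.finish_job(): hands the job in, once; it reports no verdict.
The state is a dict: "time_s": time; "joint_positions": joint angles; "dq": joint speeds; "tau": joint torques, N m; "eef_pos": TCP position; "eef_rot": TCP orientation; "contact_force": force on the tool from outside, world axes, zero at the start; "torque": the same for the moment, N m; "grip_width": finger opening in m.
Only numpy, scipy, OpenCV 4.12 (cv2) and the standard library are available. Lean on these libraries where they do the work, as an engineer would, in place of code of your own. Each camera call takes 0.05 s, during which the arm holds its last target.

## Working session

There is one attempt and no reset: what is moved stays moved. The work goes in short steps, each a Python script; the robot and the scene stay as the last script left them, time stands still between calls to the robot, and variables do not carry over. Pictures are saved under pics/ and viewed, and the job is handed in when it is done.

```bash
mkdir -p pics; python3 - <<'E'
from workcell import r, optics
import cv2,numpy as np
for n in("scene","top"):
    im,d=optics.get_image(n); cv2.imwrite(f"pics/{n}0.png",im[:,:,::-1]); np.savez(f"{n}0.npz",im=im,d=d)
    m=optics.camera_model(n); print(n,m)
s=r.read_state(); print(s["time_s"],s["eef_pos"],s["eef_rot"],s["grip_width"],r.tip_extent)
E
```

```text
scene {'K': array([[483.73696116,   0.        , 318.58602973],
       [  0.        , 483.73696116, 202.76501602],
       [  0.        ,   0.        ,   1.        ]]), 'R': array([[-0.82292058,  0.5680192 , -0.0124862 ],
       [ 0.40681571,  0.57375027, -0.71085273],
       [-0.39661404, -0.59005493, -0.70323004]]), 't': array([ 0.39109478, -0.11163667,  1.39288553])}
top {'K': array([[385.97155008,   0.        , 316.22913497],
       [  0.        , 385.97155008, 203.60212995],
       [  0.        ,   0.        ,   1.        ]]), 'R': array([[ 1.02206023e-03, -9.99976640e-01, -6.75835038e-03],
       [-9.95873698e-01, -4.04537556e-04, -9.07491861e-02],
       [ 9.07443322e-02,  6.82321452e-03, -9.95850847e-01]]), 't': array([-0.00612386,  0.48554358,  0.92400257])}
0.1 [ 0.15151038 -0.50228649  0.22559843] [ 9.89300651e-01  1.45889485e-01 -1.42290940e-05 -6.92827723e-04] 0.08534264200833436 0.025
```

View pics/scene0.png

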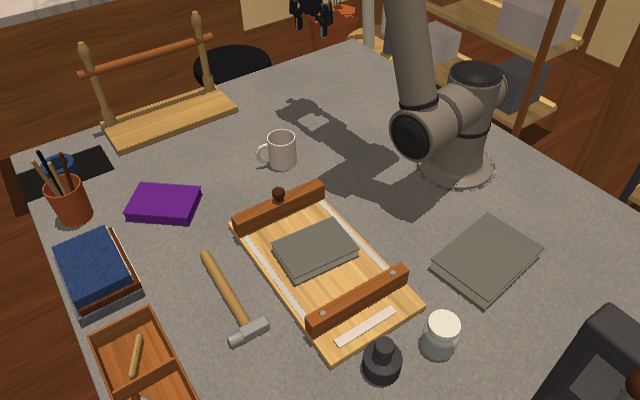

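View pics/top0.png

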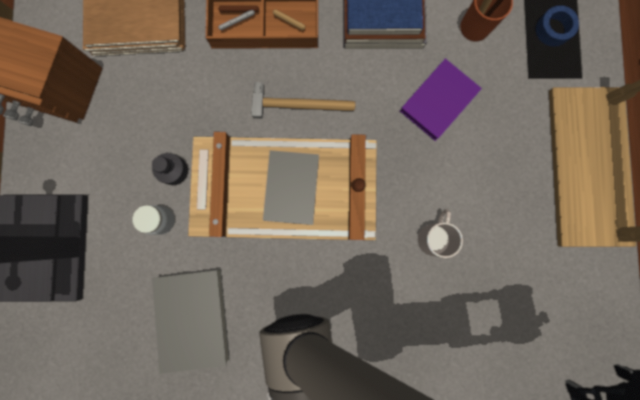

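The book candidates are:
- Grey block on the jig bed: top (290,187), scene (315,250).
- Larger grey block on the bench: top (190,320).
- Purple block: top (440,98), which must be left.

The smaller grey block on the jig fits the description. Next I'll measure the jig, bar and book, and check with a crop.

```bash
cat > h.py <<'E'
import numpy as np,cv2
from workcell import r,optics,command_gripper
def cast(n,px,z):
    m=optics.camera_model(n); px=np.atleast_2d(px).astype(float)
    d=np.c_[px,np.ones(len(px))]@np.linalg.inv(m["K"]).T@m["R"]; o=-m["R"].T@m["t"]
    return o+d*((z-o[2])/d[:,2])[:,None]
def rect(mask,z,n="top",lo=150,box=None):
    mm=np.zeros_like(mask); x0,y0,x1,y1=box; mm[y0:y1,x0:x1]=mask[y0:y1,x0:x1]
    mm=cv2.morphologyEx(mm,cv2.MORPH_OPEN,np.ones((3,3)))
    c=max(cv2.findContours(mm,cv2.RETR_EXTERNAL,cv2.CHAIN_APPROX_NONE)[0],key=cv2.contourArea)
    P=cast(n,c[:,0],z)[:,:2]
    (cx,cy),(w,h),a=cv2.minAreaRect((P*1000).astype(np.float32))
    return c,(cx,cy),(w,h),a
E
python3 - <<'E'
from h import *
f=np.load("top0.npz"); im,d=f["im"],f["d"]; hsv=cv2.cvtColor(im,cv2.COLOR_RGB2HSV)
for p in [(185,358),(187,359),(150,358),(150,220),(190,290),(187,250),(187,372)]:print(p,hsv[p],d[p])
# heights from depth
m=optics.camera_model("top"); v,u=np.mgrid[:400,:640]
C=np.stack([(u-m["K"][0,2])/m["K"][0,0]*d,(v-m["K"][1,2])/m["K"][1,1]*d,d],-1)
W=(C-m["t"])@m["R"]; np.save("W0.npy",W)
H=W[...,2]
X=W
def rep(name,mask,z,box):
    c,ce,wh,a=rect(mask.astype(np.uint8),z,box=box); print(name,np.round(ce,1),np.round(wh,1),round(a,2)); return c
vis=im.copy()
c1=rep("bar",(H>.058)&(H<.08),.07,(335,120,385,250))
c2=rep("fence",(H>.058)&(H<.08),.07,(195,120,245,250))
c3=rep("book",(hsv[...,1]<60)&(H>.042)&(H<.06),.05,(240,140,345,235))
c4=rep("bed",(H>.012),.02,(180,125,385,245))
for c in(c1,c2,c3,c4): cv2.drawContours(vis,[c],-1,(255,0,0),1)
cv2.imwrite("pics/v1.png",cv2.resize(vis[110:260,170:400],None,fx=3.4,fy=3.4,interpolation=cv2.INTER_CUBIC)[:,:,::-1])
kn=(H>.098)&(H<.12)&(u>335)&(u<385)&(v>120)&(v<250); print("knob",np.median(W[kn],0),kn.sum())
for y in (-.02,):pass
print(W[187,440],W[100,440])
E
```

```text
(185, 358) [ 10 161  84] 0.8671672
(187, 359) [ 10 161  87] 0.8647544
(150, 358) [ 13 161 135] 0.90894073
(150, 220) [ 13 157 140] 0.9156298
(190, 290) [ 22  22 128] 0.92359805
(187, 250) [ 17 113 203] 0.95576316
(187, 372) [ 18 113 204] 0.9547751
bar [ 459.6 -102. ] [ 35.  120.9] 89.6
fence [528.7 224.5] [ 31.8 246.3] 88.83
book [523.   54.9] [117.4 167.8] 85.08
bed [532.2  76.2] [458.3 262.2] 89.11
knob [ 0.52249144 -0.10264007  0.1025359 ] 133
[ 0.52979112 -0.31711504 -0.00159755] [ 0.74487651 -0.314406    0.02640737]
```

View pics/v1.png

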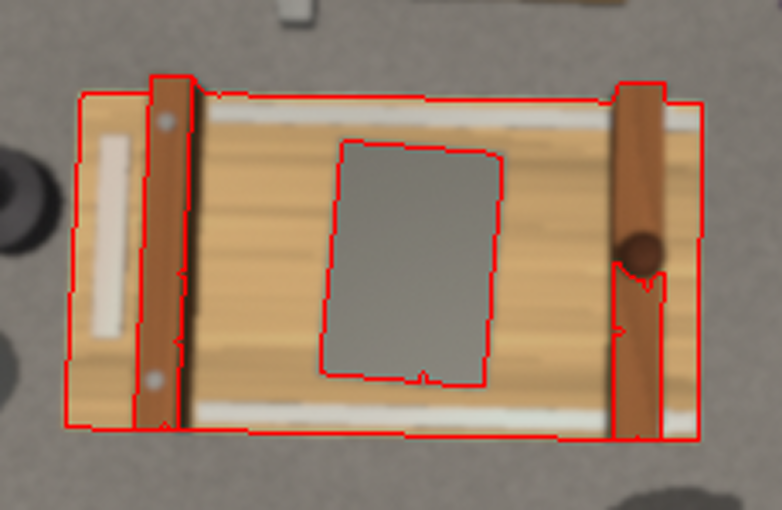

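The book top measures 168 x 117 mm (170 x 120 nominal), so this is the right block. Jig yaw is about -0.019 rad and the bar's middle is at jig y ≈ -148 mm. Fence and knob positions agree with the given dimensions. Next I'll shut the gripper and get behind the bar.

```bash
cat >> h.py <<'E'
from scipy.spatial.transform import Rotation as Rn
yw=-0.019
jx=np.array([np.cos(yw),np.sin(yw),0]); jy=np.array([-np.sin(yw),np.cos(yw),0])
knob0=np.array([.5225,-.1026,0])
def Q(s):
    yt=s*jx; zt=np.array([0,0,-1.]); return Rn.from_matrix(np.c_[np.cross(yt,zt),yt,zt]).as_quat()
def P(dy,z): # tcp at distance dy (along jig y) from initial knob
    p=knob0+dy*jy; p[2]=z; return p
E
python3 - <<'E'
from h import *
best=None
for s in(1,-1):
    q=r.solve_ik(P(-.075,.2),Q(s)); e=r.solve_ik(P(.17,.068),Q(s)); print(s,np.round(q,2) if q is not None else q,np.round(e,2) if e is not None else e)
    if q is not None and e is not None and (best is None or abs(q[5])<abs(best[1][5])): best=(s,q)
s=best[0]
command_gripper(0.0,20)
r.reach(P(-.075,.2),Q(s))
r.move_straight(P(-.075,.068),speed=.15,max_force=8)
st=r.read_state(); print(s,st["time_s"],st["eef_pos"],st["contact_force"],st["grip_width"])
for n in("scene","wrist"):
    im,d=optics.get_image(n); cv2.imwrite(f"pics/{n}1.png",im[:,:,::-1])
E
```

```text
1 [-0.47  0.41  1.49 -0.    1.24 -0.45] [-0.02  0.53  1.71 -0.    0.9   0.  ]
-1 [-0.47  0.41  1.49 -0.    1.24  2.69] None
1 3.6917 [ 0.52160836 -0.17800379  0.06883736] [ 0.31720823  0.46085334 -0.62078184] 0.00013747694306447407
```

View pics/scene1.png

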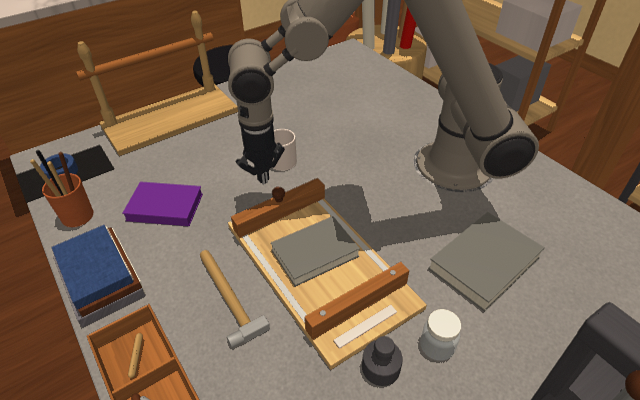

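View pics/wrist1.png

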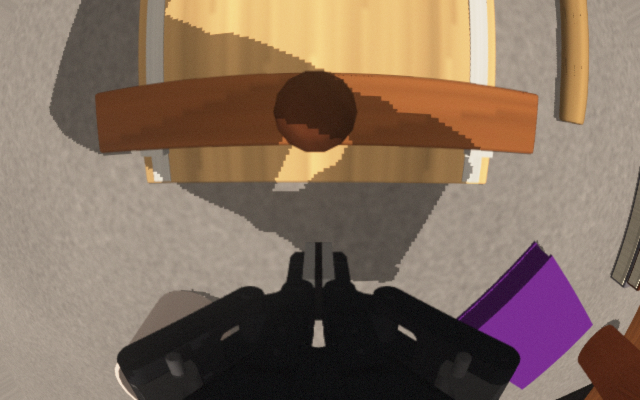

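The tips are 50+ mm behind the bar on the knob's line (scene (265,180), wrist (318,245)), with nothing in the way. Now I'll find contact with the rear face gently, then push.

```bash
python3 - <<'E'
from h import *
def show(t):
    st=r.read_state(); p=np.array(st["eef_pos"])-knob0; print(t,round(st["time_s"],2),"dy",round(p@jy,4),"z",round(st["eef_pos"][2],4),np.round(st["contact_force"],1)); return p@jy
h=r.move_straight(P(-.01,.068),speed=.04,max_force=3); print(h); c=show("contact")
if h and -.045<c<-.02:
    h=r.move_straight(P(c+.05,.068),speed=.08,max_force=25); print(h); show("p1")
im,d=optics.get_image("scene"); cv2.imwrite("pics/scene2.png",im[:,:,::-1])
E
```

```text
True
contact 4.93 dy -0.0252 z 0.0677 [-0.2 -0.4  0.5]
False
p1 5.72 dy 0.025 z 0.068 [-0.1 -1.2  0.1]
```

View pics/scene2.png

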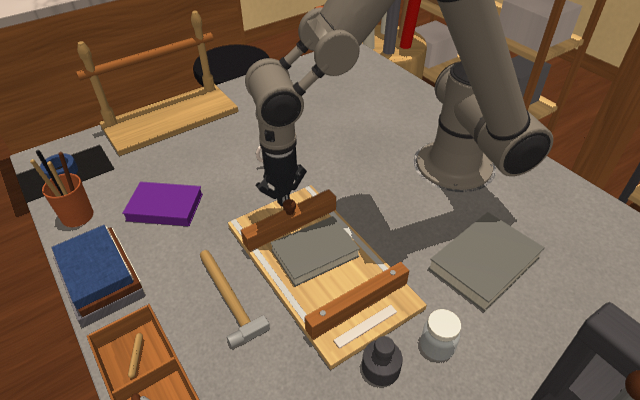

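The bar (knob now at scene (289,207)) slides freely ahead of the fingers, and contact was where predicted. Home should be at dy ≈ 0.147.

```bash
python3 - <<'E'
from h import *
def show(t):
    st=r.read_state(); p=np.array(st["eef_pos"])-knob0; print(t,round(st["time_s"],2),"dy",round(p@jy,4),"z",round(st["eef_pos"][2],4),np.round(st["contact_force"],1)); return p@jy
h=r.move_straight(P(.125,.068),speed=.06,max_force=25); print(h); show("p2")
h=r.move_straight(P(.165,.068),speed=.02,max_force=22); print(h); show("p3")
for n in ("scene","wrist"):
    im,d=optics.get_image(n); cv2.imwrite(f"pics/{n}3.png",im[:,:,::-1])
E
```

```text
False
p2 7.58 dy 0.1245 z 0.0681 [ 0.7 -5.1 -0.5]
True
p3 8.94 dy 0.1505 z 0.068 [-0.1 -4.2  2.8]
```

View pics/scene3.png

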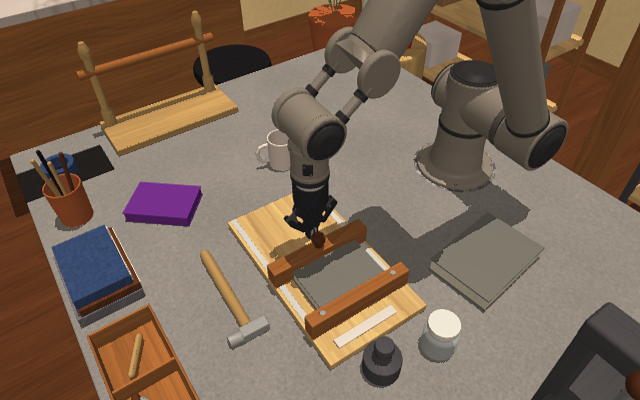

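View pics/wrist3.png

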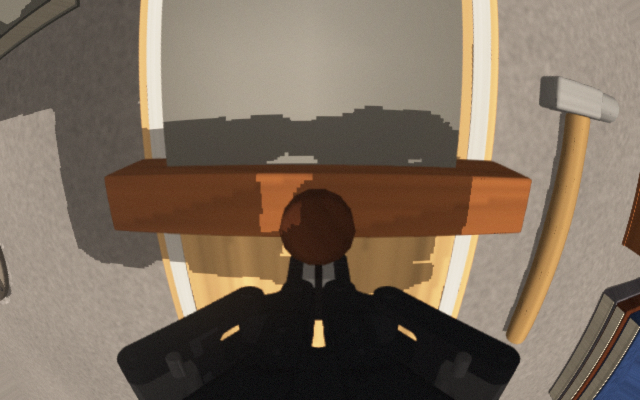

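The push stopped on force at dy = 0.1505, 3 mm past the prediction, with the book between bar and fence. I'll press once more to confirm, back off, lift, and look from above.

```bash
python3 - <<'E'
from h import *
def show(t):
    st=r.read_state(); p=np.array(st["eef_pos"])-knob0; print(t,round(st["time_s"],2),"dy",round(p@jy,4),np.round(st["contact_force"],1)); return p@jy
h=r.move_straight(P(.165,.068),speed=.02,max_force=25); print(h); show("press")
r.move_straight(P(.09,.068),speed=.1)
r.move_straight(P(.09,.2),speed=.2)
r.reach(P(-.16,.25),Q(1)); show("away")
im,d=optics.get_image("scene"); cv2.imwrite("pics/scene4.png",im[:,:,::-1])
im,d=optics.get_image("top"); np.savez("top4.npz",im=im,d=d)
hsv=cv2.cvtColor(im,cv2.COLOR_RGB2HSV)
m=optics.camera_model("top"); v,u=np.mgrid[:400,:640]
C=np.stack([(u-m["K"][0,2])/m["K"][0,0]*d,(v-m["K"][1,2])/m["K"][1,1]*d,d],-1)
W=(C-m["t"])@m["R"]; H=W[...,2]
kn=(H>.098)&(H<.12)&(u>250)&(u<330)&(v>120)&(v<250); k=np.median(W[kn],0) if kn.any() else None; print("knob",k,kn.sum())
if k is not None: print("travel",(k-knob0)[:2]@jy[:2])
c,ce,wh,a=rect(((hsv[...,1]<60)&(H>.042)&(H<.058)).astype(np.uint8),.05,box=(215,145,310,240)); print("book",ce,wh,a)
vis=im.copy(); cv2.drawContours(vis,[c],-1,(255,0,0),1)
# book long edges by line fit on mask columns
cv2.imwrite("pics/v4.png",np.vstack([cv2.resize(x[110:260,170:400],None,fx=2,fy=2,interpolation=cv2.INTER_CUBIC) for x in(im,vis)])[:,:,::-1])
E
```

```text
True
press 9.42 dy 0.1503 [-0.4 -4.6  2.2]
away 11.97 dy -0.1587 [ 0.3  0.4 -0.1]
knob [0.52672614 0.07326504 0.10234285] 134
travel 0.1759135924165717
book (522.7543334960938, 153.78025817871094) (117.56672668457031, 168.09811401367188) 88.81634521484375
```

View pics/v4.png

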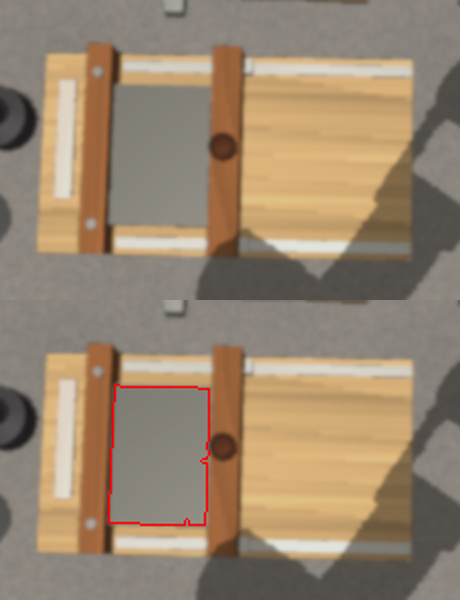

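View pics/scene4.png

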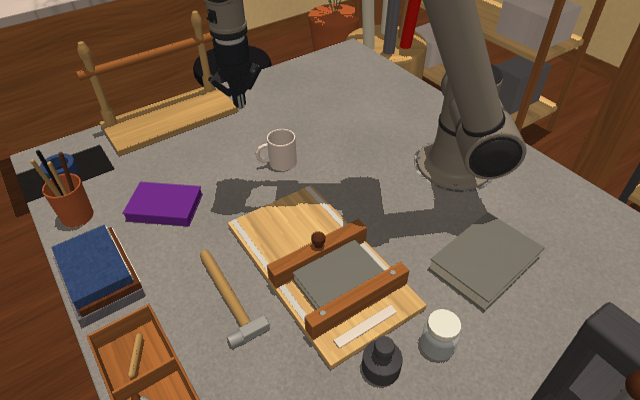

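Checks after the push:
- **Squareness:** the book's yaw is 88.82° and the fence's is 88.83°.
- **Bar to fence:** 151.2 mm between middles, against 152.5 mm nominal.
- **Hard stop:** both presses stopped within 0.2 mm of each other.
- **Bystanders:** none appear to have moved.

I'm handing the job in.

```bash
python3 -c "
from workcell import r
r.finish_job()"
```

```text
the job is handed in; nothing more can be done
```

I pushed the crossbar from behind with the gripper shut until the book was pressed against the fence, then backed off, lifted clear and handed the job in. The handover reported no verdict. My last move ended at 12.0 s on the robot's clock, against the 32 s limit.

- **Pressed home:** both force-limited presses stopped at the same spot, 0.1505 and 0.1503 m along the jig. The bar's travel measured 176 mm, against about 174.5 mm predicted.
- **Square:** the book sits at 88.82° and the fence at 88.83° in the top view.
- **Bar closed up:** the bar-to-fence spacing measured 151 mm, against 152.5 mm nominal.
- **Left alone:** by eye in the last pictures, none of the bystanders had moved. The robot went for the bar only, never the book.

One check agreed less well. The book's middle measured 71 mm from the fence's middle instead of the nominal 75 mm, and 80.5 mm from the bar's middle instead of 77.5 mm. I put that down to image and height-edge error, because the pressing stopped hard both times and no gap shows at the fence.

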